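Close up a row of pressed rice cakes

TASK

Line up the rice cakes on the packing board as one tight, straight row, each with a short end flush against the long far fence: slide the three loose cakes, without picking them up, along to the end stop at the left, closed up side against side. Lift the fourth cake out of the sloping mould, set it down on the board without dropping it, and close it up as the last one at the right-hand open end of the row. Leave the tape roll, the jar and the bowl where they are.

Things in the scene. Friction and masses are not known exactly. Their poses are not given: they have to be found in the camera images.
- board: Fixed dark wood packing board, 220 (x) x 310 (y) mm, top face 6 mm above the table; turned up to 0.15 rad, left or right of the mould. Origin: centre of its underside, z up. Steel fence, 12 mm thick, along its whole far edge (+x), inner face at x = +98 mm; end stop of the same bar along its left edge (+y), inner face at y = +143 mm; both rise to 22 mm above the table. Other two sides open
- corner (a point): Inner corner of fence and end stop on the board's top face: (98, 143, 6) mm in the board's frame. In a finished row the cakes' centres are at board x = 62 mm, y = 119, 71, 23 and -25 mm
- cake_left: The loose cake nearest the end stop at the start; hard ivory block of pressed dried rice, 72 long (its x) x 48 wide (its y) x 32 high mm, edges rounded 3 mm, faint lines across the top, about 90 g; origin at the centre of its underside, z up through its top. The three loose cakes lie flat, apart, askew by up to 0.4 rad from the board's x axis
- cake_middle: The middle one of the three loose cakes, same size and frame
- cake_right: The loose cake farthest from the end stop, same size and frame
- cake_mould: The fourth cake, same size and frame, lying in the mould: its x axis points up the slope, its z axis along the mould's normal, 30 degrees from vertical. Its lower 12 mm are in the cavity, its upper 20 mm stand out
- mould: Fixed aluminium mould on a grey foot, turned up to 0.2 rad; origin under it on the table. Its face slopes 30 degrees, looking up and to the mould's -x: normal (-0.5, 0, 0.866), up-slope (0.866, 0, 0.5). Face 130 mm along the slope (55 below to 75 above the cavity's centre) x 100 mm (y), 66 mm above the table over the cavity's centre. All within x = -50 to +81, y = -50 to +50 mm
- cavity (a point): Centre of the cavity's floor. Cavity 75 x 51 mm, 12 mm deep: 1.5 mm play round the cake. Draw the cake out along the normal, the tool tilted likewise, fingers on its 48 mm width (along y)
- lid_top (a point): Middle of the top edge of the mould's slatted steel lid, 100 mm wide, 8 mm thick, fixed open: it stands square to the face, 78 mm up-slope from the cavity's centre, 92 mm high, so it leans out over the cavity, in the way of a vertical tool
- tape: Bystander: cardboard-coloured tape roll lying flat, 90 mm across, 30 mm high, loose, beyond the board; origin at the centre of its underside
- jar: Bystander: small clear jar, 68 mm across, 75 mm high, loose; origin at the centre of its underside
- bowl: Bystander: steel bowl, 110 mm across, 45 mm high, loose; origin at the centre of its underside
Mind the look-alikes: they are no part of the job. Leave any pink look-alike of the cake_middle alone.

How it is judged (in metres and radians):
At the end, for the whole second after the job is handed in: All four cakes lie flat on the board, released and at rest, in the order left, middle, right, moulded: short ends within 4 mm of the far fence and square to it within 0.07 rad, the first within 4 mm of the end stop, gaps between neighbours under 4 mm (x of each of cake_left, cake_middle, cake_right, cake_mould in the frame of board above 0.058 m and angle between the x axis of each of cake_left, cake_middle, cake_right, cake_mould and the x axis of board, either way round below 0.07 rad and angle between each of cake_left, cake_middle, cake_right, cake_mould's own z axis and vertical below 0.06 rad and z of cake_left in the frame of board between 0.002 and 0.01 m and linear speed of each of cake_left, cake_middle, cake_right, cake_mould below 0.01 m/s and z of cake_middle in the frame of board between 0.002 and 0.01 m and z of cake_right in the frame of board between 0.002 and 0.01 m and z of cake_mould in the frame of board between 0.002 and 0.01 m and y of cake_left in the frame of board above 0.115 m and horizontal distance between cake_left and cake_middle below 0.052 m and horizontal distance between cake_middle and cake_right below 0.052 m and horizontal distance between cake_right and cake_mould below 0.052 m); the robot touches nothing.
It fails at once if a loose cake is lifted or tipped off the board instead of slid (height (world z) of any of cake_left, cake_middle, cake_right above 0.021 m).
It fails at once if the moulded cake is let go in the air, more than 15 mm above the board (height (world z) of cake_mould above 0.021 m and distance between cake_mould and cavity above 0.06 m and contact force between the fingers and cake_mould below 0.02 N).
It fails at once if the tape roll, the jar or the bowl is moved by more than 20 mm (distance of any of tape, jar, bowl from where it was at the start of the episode above 0.02 m).
It also fails if it takes over 72 s, if anything falls off the work surface, if the arm or the gripper's body presses on something with over 40 N, if the wrist force passes 120 N, or if a joint passes its speed limit or range.

ROBOT

A 6-joint arm with a two-finger parallel gripper is mounted at the origin on the work surface. World frame = base frame: x ahead of the robot, y to its left, z up, the work surface at z = 0. Lengths are in m, angles in degrees, forces in N, time in s.
With the tool pointing down it reaches from about 0.35 to 0.875 m from the base axis. Payload 4.2 kg.
Tool frame: the origin (TCP) lies at the very end of the fingers, on their centre line; the grasp point (between the pads) lies 19 mm behind it; z points along the fingers, y is the line along which they close (so a half turn about z gives the same grasp; the last joint's range is limited). The gripper opens to 87 mm and grips with 3 to 60 N. Pads are 19 mm wide; open, the fingers measure 117 mm over their backs; the gripper's body (75 mm by 190 mm) begins 51 mm behind the grasp point.
Start: joints at [-50.443, 22.042, 0.453, 0, -68.411, -14.817], TCP at [0.262, -0.568, 0.223] pointing down, gripper open.
Joint ranges: [-179.83, 179.83], [-69.29, 118.12], [-61.27, 80.66], [-181.25, 117.63], [-171.15, -9.14], [-177.46, 177.46]. Speed limits (degrees/s): [159.86, 159.86, 180, 180, 180, 180].

INTERFACE

Orientations are given as a 3x3 rotation matrix whose columns are the frame's x, y, z axes.
In Python, from station import monitor, cams, ticket gives the robot as it stands.
- The arm moves only by the tool drive_tool, never from a script. Its argument "moves" is a list of rows, each an object with "delta_pos": the shift along the tool's x, y, z in mm, a list of three; "turn": the turn about the tool's z in rad; "claw": the opening, from 0 (shut) to 1 (fully open). A call has 1 to 12 rows; each row shifts and turns the commanded pose from where the row before left it, along the tool's axes as they then stand; what a row does not reach is not made up. A row lasts 1/8 s, in which the tool goes at most 62.5 mm and 10.7 degrees, less where a joint would pass 70% of its speed; a pose out of reach is approached as far as the arm can. A call is refused whole if a number of a shift passes 62.5 or a number of a turn 0.188, either way. A call with a gripper value outside its range is refused whole. The fingers move at their own pace and stop on an object; the grip force is fixed at half the most. Time passes only in rows, so rows that do not move let the fingers close. It gives the time, the measured TCP pose, the force, the opening and the grip force at its end, in the units of the state.
- monitor.sense(): the state, without advancing time (a new reading comes with each control period).
- cams.capture(name): name is "scene" or "top" or "wrist"; returns a dict with "color" (400x640x3 uint8, red, green, blue), "range_z" (400x640 float32, m along the optical axis (not along the pixel's ray), 0 where there is no reading), "vertical_fov" (degrees; the focal length in pixels is half the picture's height over the tangent of half this angle, whatever the lens; pixels are square), "cx", "cy" (the principal point, pixels), "extrinsics" (4x4, takes a point from camera to world coordinates). Camera axes: x right, y down, z forward; pixel columns grow to the right and rows downward; lengths in m; the calibration is good to about 2 mm. A picture is of the moment at which its call begins.
- ticket.finish_job(): hands the job in; it is judged then, once.
The state is a dict: "time_s": time; "joints": joint angles; "joint_velocities": joint speeds; "effort": joint torques, N m; "tcp_pos": TCP position; "ee_rot": TCP orientation; "wrist_force": force on the tool from outside, world axes, zero at the start; "moment": the same for the moment, N m; "gripper_width": opening from 0.0 (shut) to 1.0 (fully open); "gripper_force": force on a finger pad.
Only numpy, scipy, OpenCV 4.12 (cv2) and the standard library are available. Lean on these libraries where they do the work, as an engineer would, in place of code of your own. Each camera call takes 0.05 s, during which the arm holds its last target. There are 200 camera calls.

## Working session

There is one attempt and no reset: what is moved stays moved. The work goes in short steps, Python scripts to look and compute and a tool call to move; the robot and the scene stay as the last step left them, time stands still between calls to the robot, and variables do not carry over. Pictures are saved under pics/ and viewed, at most 10 in all, crops included, and the job is handed in when it is done.

Besides the shell and the picture viewer there is one more tool, called after "Emit:" by a JSON object that holds its "name" and its "arguments". drive_tool: Moves the arm, as the interface text tells. Its arguments: {"type":"object","properties":{"moves":{"type":"array","items":{"type":"object","properties":{"delta_pos":{"type":"array","items":{"type":"number"}},"turn":{"type":"number"},"claw":{"type":"number"}}}}},"required":["moves"]}

```bash
ls; mkdir -p pics; python3 - <<'E'
from station import monitor, cams, ticket
import cv2,numpy as np
s=monitor.sense(); print(s)
for n in ["scene","top"]:
    c=cams.capture(n); cv2.imwrite(f"pics/{n}0.png",c["color"][:,:,::-1]); np.savez(f"{n}0.npz",**c)
    print(n,c["vertical_fov"],c["cx"],c["cy"],c["extrinsics"].round(4).tolist())
E
```

```text
pics
{'time_s': 0.0, 'joints': array([-5.04431722e+01,  2.20907334e+01,  3.78465900e-01, -3.18359073e-02,
       -6.84115213e+01, -1.48160148e+01]), 'joint_velocities': array([ 0.02414802, -0.05668623,  0.01867509, -0.08360871, -0.01524684,
       -0.0082271 ]), 'effort': array([ 6.23706910e-04, -3.90663314e+01,  1.87407321e+01,  4.21992034e+00,
        1.10248307e-02, -1.77627685e-04]), 'tcp_pos': array([ 0.26133135, -0.56705692,  0.22144356]), 'ee_rot': array([[-9.08296041e-01, -4.18326841e-01, -9.77535212e-04],
       [-4.18327980e-01,  9.08293853e-01,  1.99473978e-03],
       [ 5.34360328e-05,  2.22074458e-03, -9.99997533e-01]]), 'wrist_force': array([ 0.54542607, -1.17332913,  0.15995542]), 'moment': array([ 0.03694325, -0.02621735,  0.01194614]), 'gripper_force': 0.0, 'gripper_width': 0.9990626598846873}
scene 47.15740510787688 311.49984851069934 199.44157568666725 [[0.0489, 0.6659, -0.7444, 1.3792], [0.9987, -0.0223, 0.0457, 0.0419], [0.0139, -0.7457, -0.6662, 0.8519], [0.0, 0.0, 0.0, 1.0]]
top 47.954241441236434 320.8729080242103 203.17056415158697 [[-0.0262, -0.9979, 0.0598, 0.4936], [-0.9997, 0.0262, -0.0017, 0.1035], [0.0002, -0.0599, -0.9982, 1.1104], [0.0, 0.0, 0.0, 1.0]]
```

View pics/scene0.png

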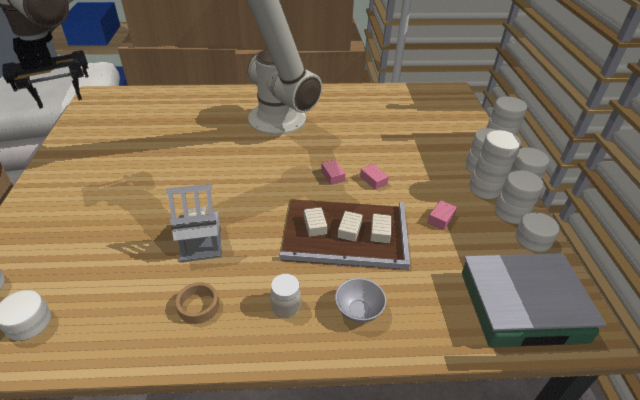

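View pics/top0.png

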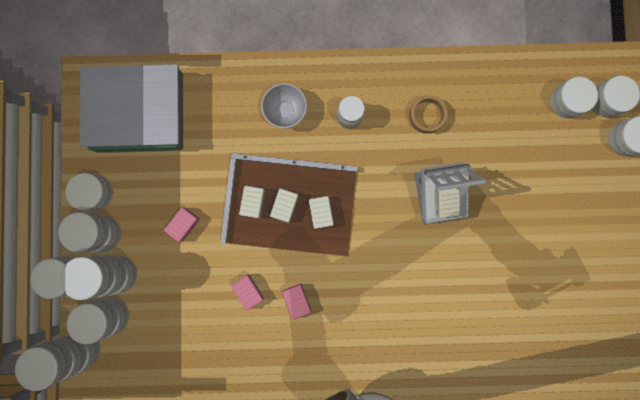

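The ivory cakes in the top view are at (252,201) left, (285,205) middle and (321,212) right, all on the board, plus (449,204) in the mould. The pink look-alikes at (181,225), (247,292) and (297,302) are off the board and not to be used. The end stop is on the image's left (+y) and the fence is at the top (+x).

```bash
cat > h.py <<'E'
import numpy as np,cv2
def K(c):
    f=200/np.tan(np.radians(float(c["vertical_fov"]))/2); return f,float(c["cx"]),float(c["cy"])
def onplane(c,px,z):
    f,cx,cy=K(c); px=np.atleast_2d(px).astype(float); E=c["extrinsics"]
    d=np.c_[(px[:,0]-cx)/f,(px[:,1]-cy)/f,np.ones(len(px))]@E[:3,:3].T
    o=E[:3,3]; return o+d*((z-o[2])/d[:,2])[:,None]
def cloud(c):
    f,cx,cy=K(c); v,u=np.mgrid[:400,:640]; z=c["range_z"]; E=c["extrinsics"]
    return np.stack([(u-cx)/f*z,(v-cy)/f*z,z],-1)@E[:3,:3].T+E[:3,3]
def ivory(c):
    h=cv2.cvtColor(c["color"],cv2.COLOR_RGB2HSV); return h
def cakes(c,roi,z=0.038):
    """min-area rectangles of ivory blobs in roi (u0,v0,u1,v1): world centre, yaw of long axis"""
    P=cloud(c); h=cv2.cvtColor(c["color"],cv2.COLOR_RGB2HSV)
    m=((h[...,2]>130)&(h[...,1]<90)&(P[...,2]>0.030)&(P[...,2]<0.046)).astype(np.uint8)
    k=np.zeros_like(m); u0,v0,u1,v1=roi; k[v0:v1,u0:u1]=m[v0:v1,u0:u1]
    k=cv2.morphologyEx(k,cv2.MORPH_OPEN,np.ones((3,3)))
    out=[]
    for q in cv2.findContours(k,cv2.RETR_EXTERNAL,cv2.CHAIN_APPROX_NONE)[0]:
        if cv2.contourArea(q)<150: continue
        w=onplane(c,q[:,0],z)[:,:2]
        (cc,(a,b),_)=r=cv2.minAreaRect((w*1000).astype(np.float32)); bx=cv2.boxPoints(r)
        e=max([bx[1]-bx[0],bx[2]-bx[1]],key=np.linalg.norm); e=e*np.sign(e[0])
        out.append((np.round(cc,1),round(float(np.degrees(np.arctan2(e[1],e[0]))),1),round(max(a,b),1),round(min(a,b),1),q[:,0].mean(0).round()))
    return sorted(out,key=lambda o:-o[0][1])
E
python3 - <<'E'
from h import *
c=dict(np.load("top0.npz")); P=cloud(c)
for o in cakes(c,(225,150,360,260)): print(o)
h=cv2.cvtColor(c["color"],cv2.COLOR_RGB2HSV)
print(h[230,260],h[230,320],h[200,252],h[204,449],h[159,262])
# board top: z about 6mm, dark brown
m=(h[...,2]<110)&(abs(P[...,2]-.006)<.006); k=np.zeros((400,640),np.uint8); k[150:260,215:365]=m[150:260,215:365]
k=cv2.morphologyEx(k,cv2.MORPH_CLOSE,np.ones((5,5)));k=cv2.morphologyEx(k,cv2.MORPH_OPEN,np.ones((5,5)))
q=max(cv2.findContours(k,0,1)[0],key=cv2.contourArea); w=onplane(c,q[:,0],.006)[:,:2]*1000
print("board",cv2.boxPoints(cv2.minAreaRect(w.astype(np.float32))),cv2.minAreaRect(w.astype(np.float32)))
# fence tops: z ~22
f=np.zeros((400,640),bool); f[145:260,215:370]=(abs(P[...,2]-.022)<.006)[145:260,215:370]; f&=h[...,1]<70
Q=P[f][:,:2]*1000; print("fence box",cv2.minAreaRect(Q.astype(np.float32)),cv2.boxPoints(cv2.minAreaRect(Q.astype(np.float32))))
# mould
R=P[150:235,400:500].reshape(-1,3); g=R[R[:,2]>.03]; print("mould range",g.min(0),g.max(0))
for n,e in (("cake",(438,186,462,222)),):
    M=((h[...,2]>130)&(h[...,1]<90)); u0,v0,u1,v1=430,180,475,225
    s=np.zeros((400,640),bool); s[v0:v1,u0:u1]=M[v0:v1,u0:u1]; Q=P[s]; Q=Q[(Q[:,2]>.05)&(Q[:,2]<.115)]; ce=np.median(Q,0)
    U,S,V=np.linalg.svd(Q-Q.mean(0)); print(len(Q),Q.mean(0),V, np.ptp((Q-Q.mean(0))@V.T,0))
big=cv2.resize(c["color"][140:270,210:510][:,:,::-1],None,fx=2.6,fy=2.6,interpolation=cv2.INTER_CUBIC); cv2.imwrite("pics/crop0.png",big)
E
```

```text
(array([566., 269.]), -11.0, 70.8, 47.5, array([251., 202.]))
(array([555.5, 191.1]), -19.6, 71.0, 47.7, array([283., 205.]))
(array([536.6, 103.1]), 8.7, 70.9, 47.3, array([321., 212.]))
[ 12 139 101] [ 11 121  99] [ 32  22 196] [ 24  42 172] [123  13 173]
board [[429.8417     40.32573  ]
 [635.02435    12.5438385]
 [675.3148    310.1081   ]
 [470.13214   337.88995  ]] ((552.5782470703125, 175.21690368652344), (300.279541015625, 207.0549774169922), 82.28900146484375)
fence box ((558.3353271484375, 180.5731201171875), (310.05706787109375, 219.624755859375), 82.45801544189453) [[429.12506   41.29892 ]
 [646.8498    12.472595]
 [687.5456   319.84732 ]
 [469.82086  348.67365 ]]
mould range [ 0.49361252 -0.24700227  0.0305808 ] [0.64240819 0.10346478 1.11039978]
885 [ 0.55409717 -0.18448167  0.07923705] [[-0.80670599 -0.48134281 -0.34283312]
 [-0.40921225  0.87354305 -0.26356759]
 [-0.42634585  0.07233004  0.90166378]] [0.11273811 0.10331588 0.03951834]
```

View pics/crop0.png

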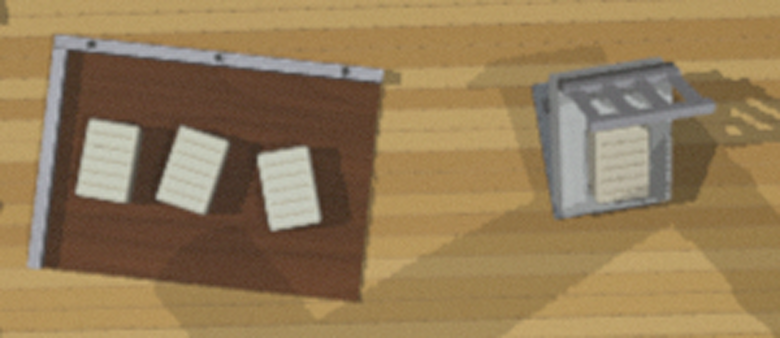

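The crop confirms the choice: three ivory cakes on the board at about (108,160), (192,168) and (290,188), and the moulded one at (621,162), with the lid covering only its upper edge. Next I'll get the mould cake pose precisely.

```bash
python3 - <<'E'
from h import *
for nm,roi in (("top",(425,175,480,228)),("scene",(165,205,235,265))):
    c=dict(np.load(nm+"0.npz")); P=cloud(c); h=cv2.cvtColor(c["color"],cv2.COLOR_RGB2HSV)
    u0,v0,u1,v1=roi; S=np.zeros((400,640),bool); S[v0:v1,u0:u1]=1
    iv=S&(h[...,0]>15)&(h[...,0]<50)&(h[...,1]>12)&(h[...,1]<90)&(h[...,2]>120)&(P[...,2]>.05)&(P[...,2]<.12)
    k=cv2.morphologyEx(iv.astype(np.uint8),cv2.MORPH_OPEN,np.ones((3,3)))
    n,l,st,_=cv2.connectedComponentsWithStats(k); 
    if n<2: print(nm,"none"); continue
    iv=l==1+np.argmax(st[1:,4]); Q=P[iv]
    mu=np.median(Q,0); 
    for _ in range(6):
        A=np.c_[Q[:,:2]-mu[:2],np.ones(len(Q))]; r=np.linalg.lstsq(A,Q[:,2],rcond=None)[0]; e=abs(A@r-Q[:,2]); Q=Q[e<max(.002,np.median(e)*2.5)]
    N=np.array([-r[0],-r[1],1]);N/=np.linalg.norm(N); mu[2]=r[2]
    print(nm,len(Q),"normal",N.round(3),"yaw",np.degrees(np.arctan2(-N[1],-N[0])).round(1),"tilt",np.degrees(np.arccos(N[2])).round(1))
    # contour rays on plane
    q=max(cv2.findContours(iv.astype(np.uint8),0,1)[0],key=cv2.contourArea)[:,0]
    f,cx,cy=K(c); d=np.c_[(q[:,0]-cx)/f,(q[:,1]-cy)/f,np.ones(len(q))]@c["extrinsics"][:3,:3].T; o=c["extrinsics"][:3,3]
    w=o+d*(((mu-o)@N)/(d@N))[:,None]
    ax=np.array([-N[0],-N[1],0]); ax/=np.linalg.norm(ax); ay=np.cross([0,0,1],ax); up=np.cross(ay,N)
    ab=np.c_[(w-mu)@up,(w-mu)@ay]*1000; R=cv2.minAreaRect(ab.astype(np.float32)); print(R)
    B=cv2.boxPoints(R)/1000; print((mu+B[:,:1]*up+B[:,1:]*ay).round(4).tolist()); cen=mu+np.array(R[0])[0]/1000*up+R[0][1]/1000*ay; print("top centre",cen.round(4))
    L=P[150:235,400:500] if nm=="top" else P[180:240,150:235]; L=L.reshape(-1,3); L=L[(L[:,2]>.165)&(L[:,2]<.25)&(L[:,0]>.45)]
    if len(L): print("lid top",len(L),cv2.minAreaRect((L[:,:2]*1000).astype(np.float32)),L[:,2].max())
E
```

```text
top 416 normal [-0.491 -0.057  0.869] yaw 6.6 tilt 29.6
((-2.4168968200683594, 0.0238037109375), (71.68246459960938, 53.60586166381836), 0.7351418137550354)
[[0.5135, -0.1653, 0.0654], [0.5203, -0.2185, 0.0658], [0.5821, -0.2104, 0.1012], [0.5753, -0.1572, 0.1008]]
top centre [ 0.5478 -0.1878  0.0833]
lid top 344 ((584.7633666992188, -186.72943115234375), (18.921001434326172, 101.30501556396484), 7.306334495544434) 0.18933452477534862
scene 54 normal [-0.489 -0.058  0.871] yaw 6.8 tilt 29.5
((-2.8782310485839844, 0.7657995223999023), (92.03433990478516, 18.443199157714844), 6.078429222106934)
[[0.5187, -0.1972, 0.066], [0.5225, -0.2152, 0.067], [0.6005, -0.1961, 0.112], [0.5966, -0.1781, 0.111]]
top centre [ 0.5596 -0.1967  0.089 ]
lid top 359 ((584.5795288085938, -186.0223388671875), (21.567228317260742, 99.48593139648438), 8.47352409362793) 0.18741916110241974
```

Emit:
{"name": "drive_tool", "arguments": {"moves": [{"turn": 0.187,"claw": 0.25},{"turn": 0.187},{"turn": 0.187},{"delta_pos": [-10,58.5,0]},{"delta_pos": [-10,58.5,0]},{"delta_pos": [-10,58.5,0]},{"delta_pos": [-10,58.5,0]},{"delta_pos": [-10,58.5,0]},{"delta_pos": [-10,58.5,0]},{"delta_pos": [-10,58.5,0]},{"delta_pos": [-10,58.5,10]},{"delta_pos": [-10,58.5,20]}]}}

```text
invalid input
```

```bash
cat > st.py <<'E'
from station import monitor
import numpy as np
B=dict(c=np.array([558.3,180.6]),a=-7.54)
def bf(p,F=B):
    a=np.radians(F["a"]); R=np.array([[np.cos(a),np.sin(a)],[-np.sin(a),np.cos(a)]]); return R@(np.asarray(p)[:2]-F["c"])
def show():
    s=monitor.sense(); p=s["tcp_pos"]*1000; R=s["ee_rot"]
    print("t",round(s["time_s"],2),"board",bf(p).round(1),"world",p.round(1),"ytool",np.degrees(np.arctan2(R[1,1],R[0,1])).round(2),"(by=82.46) zt",R[:,2].round(3),"F",s["wrist_force"].round(1),"w",round(s["gripper_width"],4),round(s["gripper_force"],1))
if __name__=="__main__": show()
E
python3 st.py
```

```text
t 0.1 board [-196.3 -780.2] world [ 261.3 -567.1  221.6] ytool 114.73 (by=82.46) zt [-0.001  0.002 -1.   ] F [-0.  -0.1 -0.7] w 1.0051 0.0
```

Emit:
{"name": "drive_tool", "arguments": {"moves": [{"delta_pos": [0,0,0],"turn": 0.187,"claw": 0.25},{"delta_pos": [0,0,0],"turn": 0.187,"claw": 0.25},{"delta_pos": [0,0,0],"turn": 0.187,"claw": 0.25},{"delta_pos": [-10,58.5,0],"turn": 0,"claw": 0.25},{"delta_pos": [-10,58.5,0],"turn": 0,"claw": 0.25},{"delta_pos": [-10,58.5,0],"turn": 0,"claw": 0.25},{"delta_pos": [-10,58.5,0],"turn": 0,"claw": 0.25},{"delta_pos": [-10,58.5,0],"turn": 0,"claw": 0.25},{"delta_pos": [-10,58.5,0],"turn": 0,"claw": 0.25},{"delta_pos": [-10,58.5,0],"turn": 0,"claw": 0.25},{"delta_pos": [-10,58.5,10],"turn": 0,"claw": 0.25},{"delta_pos": [-10,58.5,15],"turn": 0,"claw": 0.25}]}}

```text
time_s: 1.6
tcp_pos: [0.419, -0.0551, 0.1977]
ee_rot: [[-0.992, 0.129, 0.002], [0.129, 0.992, 0.0], [-0.002, 0.001, -1.0]]
wrist_force: [1.1, -0.3, 1.1]
gripper_width: 0.253
gripper_force: 0.0
```

```bash
python3 st.py
```

```text
t 1.6 board [-107.1 -251.9] world [419.  -55.1 197.7] ytool 82.62 (by=82.46) zt [ 0.002  0.    -1.   ] F [ 1.1 -0.3  1.1] w 0.2527 0.0
```

Emit:
{"name": "drive_tool", "arguments": {"moves": [{"delta_pos": [-8,43,45],"turn": 0,"claw": 0.25},{"delta_pos": [-8,43,45],"turn": 0,"claw": 0.25},{"delta_pos": [-8,43,45],"turn": 0,"claw": 0.25},{"delta_pos": [-8,43,45],"turn": 0,"claw": 0.25},{"delta_pos": [0,0,2],"turn": 0,"claw": 0.25},{"delta_pos": [-12,0,0],"turn": 0,"claw": 0.25},{"delta_pos": [-12,0,0],"turn": 0,"claw": 0.25},{"delta_pos": [-12,0,0],"turn": 0,"claw": 0.25},{"delta_pos": [-12,0,0],"turn": 0,"claw": 0.25},{"delta_pos": [-12,0,0],"turn": 0,"claw": 0.25},{"delta_pos": [-12,0,0],"turn": 0,"claw": 0.25},{"delta_pos": [-12,0,0],"turn": 0,"claw": 0.25}]}}

```text
time_s: 3.1
tcp_pos: [0.5564, 0.0977, 0.0162]
ee_rot: [[-0.992, 0.129, -0.0], [0.129, 0.992, -0.0], [0.0, -0.0, -1.0]]
wrist_force: [-0.8, -0.1, 0.3]
gripper_width: 0.249
gripper_force: 0.3
```

```bash
python3 - <<'E'
from st import show; from station import cams; from h import *
show()
c=cams.capture("top"); cv2.imwrite("pics/a.png",cv2.resize(c["color"][130:280,200:420][:,:,::-1],None,fx=3,fy=3))
for o in cakes(c,(225,150,360,260)): print(o)
E
```

```text
t 3.1 board [  9.  -82.4] world [556.4  97.7  16.2] ytool 82.59 (by=82.46) zt [-0. -0. -1.] F [-0.8 -0.1  0.3] w 0.2485 0.3
(array([571.7, 268.1]), -11.0, 59.4, 47.4, array([250., 197.]))
```

View pics/a.png

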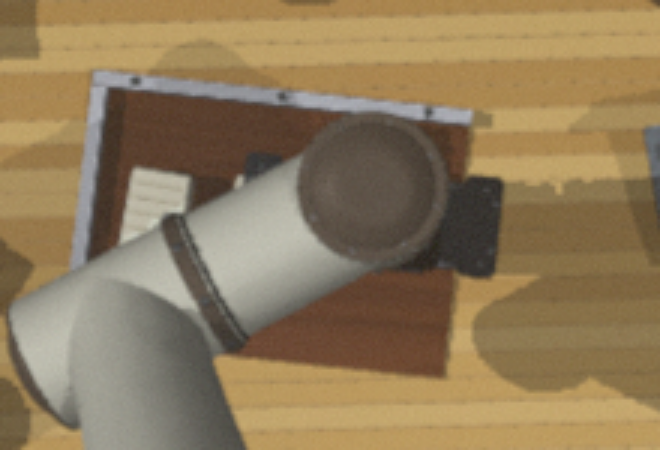

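The arm hides the pushed cake here; only cake_left at crop (155,205) is visible. I'll finish the push by force, then move on to the middle cake.

Emit:
{"name": "drive_tool", "arguments": {"moves": [{"delta_pos": [-3,0,0],"turn": 0,"claw": 0.25},{"delta_pos": [-3,0,0],"turn": 0,"claw": 0.25},{"delta_pos": [-1.5,0,0],"turn": 0,"claw": 0.25},{"delta_pos": [0,0,0],"turn": 0,"claw": 0.25}]}}

```text
time_s: 3.65
tcp_pos: [0.5621, 0.0969, 0.0161]
ee_rot: [[-0.992, 0.129, -0.002], [0.129, 0.992, -0.0], [0.002, -0.001, -1.0]]
wrist_force: [-3.4, 1.4, 1.2]
gripper_width: 0.251
gripper_force: 1.5
```

Emit:
{"name": "drive_tool", "arguments": {"moves": [{"delta_pos": [-1,0,0],"turn": 0,"claw": 0.25},{"delta_pos": [-1,0,0],"turn": 0,"claw": 0.25},{"delta_pos": [0,0,0],"turn": 0,"claw": 0.25}]}}

```text
time_s: 4.03
tcp_pos: [0.5622, 0.0967, 0.016]
ee_rot: [[-0.992, 0.129, -0.006], [0.129, 0.992, -0.001], [0.005, -0.002, -1.0]]
wrist_force: [-7.8, 4.7, 4.4]
gripper_width: 0.248
gripper_force: 4.4
```

Emit:
{"name": "drive_tool", "arguments": {"moves": [{"delta_pos": [41,0,0],"turn": 0,"claw": 0.25},{"delta_pos": [41,0,0],"turn": 0,"claw": 0.25},{"delta_pos": [0,47,0],"turn": 0,"claw": 0.25},{"delta_pos": [0,47,0],"turn": 0,"claw": 0.25},{"delta_pos": [-12,0,0],"turn": 0,"claw": 0.25},{"delta_pos": [-12,0,0],"turn": 0,"claw": 0.25},{"delta_pos": [-12,0,0],"turn": 0,"claw": 0.25},{"delta_pos": [-12,0,0],"turn": 0,"claw": 0.25},{"delta_pos": [-12,0,0],"turn": 0,"claw": 0.25},{"delta_pos": [-12,0,0],"turn": 0,"claw": 0.25},{"delta_pos": [-5,0,0],"turn": 0,"claw": 0.25},{"delta_pos": [-3,0,0],"turn": 0,"claw": 0.25}]}}

```text
time_s: 5.52
tcp_pos: [0.5746, 0.19, 0.0161]
ee_rot: [[-0.992, 0.129, -0.002], [0.129, 0.992, -0.0], [0.002, -0.001, -1.0]]
wrist_force: [-5.9, 2.6, 3.6]
gripper_width: 0.25
gripper_force: 3.2
```

```bash
python3 st.py
```

```text
t 5.53 board [15.  11.4] world [574.6 190.   16.1] ytool 82.57 (by=82.46) zt [-0.002 -0.    -1.   ] F [-5.9  2.6  3.6] w 0.25 3.2
```

Emit:
{"name": "drive_tool", "arguments": {"moves": [{"delta_pos": [38,0,0],"turn": 0,"claw": 0.25},{"delta_pos": [38,0,0],"turn": 0,"claw": 0.25},{"delta_pos": [0,39.5,0],"turn": 0,"claw": 0.25},{"delta_pos": [0,39.5,0],"turn": 0,"claw": 0.25},{"delta_pos": [-12,0,0],"turn": 0,"claw": 0.25},{"delta_pos": [-12,0,0],"turn": 0,"claw": 0.25},{"delta_pos": [-12,0,0],"turn": 0,"claw": 0.25},{"delta_pos": [-12,0,0],"turn": 0,"claw": 0.25},{"delta_pos": [-12,0,0],"turn": 0,"claw": 0.25},{"delta_pos": [-10,0,0],"turn": 0,"claw": 0.25},{"delta_pos": [-4,0,0],"turn": 0,"claw": 0.25},{"delta_pos": [-3,0,0],"turn": 0,"claw": 0.25}]}}

```text
time_s: 7.02
tcp_pos: [0.5852, 0.2682, 0.0162]
ee_rot: [[-0.992, 0.129, -0.003], [0.129, 0.992, -0.001], [0.003, -0.001, -1.0]]
wrist_force: [-9.7, 3.8, 5.0]
gripper_width: 0.25
gripper_force: 4.7
```

```bash
python3 st.py
```

```text
t 7.03 board [15.1 90.4] world [585.2 268.2  16.2] ytool 82.56 (by=82.46) zt [-0.003 -0.001 -1.   ] F [-9.7  3.8  5. ] w 0.2503 4.7
```

Emit:
{"name": "drive_tool", "arguments": {"moves": [{"delta_pos": [8,0,0],"turn": 0,"claw": 0.3},{"delta_pos": [0,0,-46],"turn": 0,"claw": 0.35},{"delta_pos": [-13,-54.5,0],"turn": 0,"claw": 0.35},{"delta_pos": [-13,-54.5,0],"turn": 0,"claw": 0.35},{"delta_pos": [-13,-54.5,0],"turn": 0,"claw": 0.35},{"delta_pos": [-13,-54.5,0],"turn": 0,"claw": 0.35},{"delta_pos": [0,0,0],"turn": 0.187,"claw": 0.35},{"delta_pos": [0,0,0],"turn": 0.187,"claw": 0.35},{"delta_pos": [0,0,0],"turn": 0.187,"claw": 0.35},{"delta_pos": [0,0,0],"turn": 0.187,"claw": 0.35},{"delta_pos": [0,0,0],"turn": 0.187,"claw": 0.35},{"delta_pos": [0,0,0],"turn": 0.187,"claw": 0.35}]}}

```text
time_s: 8.52
tcp_pos: [0.6043, 0.0374, 0.0618]
ee_rot: [[-0.331, 0.944, -0.006], [0.943, 0.331, 0.024], [0.025, 0.002, -1.0]]
wrist_force: [0.1, 0.5, -0.2]
gripper_width: 0.352
gripper_force: 0.0
```

Emit:
{"name": "drive_tool", "arguments": {"moves": [{"delta_pos": [0,0,0],"turn": 0.187,"claw": 0.35},{"delta_pos": [0,0,0],"turn": 0.187,"claw": 0.35},{"delta_pos": [0,0,0],"turn": 0.075,"claw": 0.35},{"delta_pos": [0,0,0],"turn": 0,"claw": 0.35}]}}

```text
time_s: 9.02
tcp_pos: [0.6049, -0.0325, 0.0416]
ee_rot: [[-0.008, 1.0, -0.011], [0.984, 0.01, 0.178], [0.178, -0.009, -0.984]]
wrist_force: [0.3, -0.2, -0.3]
gripper_width: 0.348
gripper_force: 0.0
```

```bash
python3 - <<'E'
from st import *; from station import cams; from h import *
show()
c=cams.capture("scene"); cv2.imwrite("pics/b.png",cv2.resize(c["color"][120:290,150:440][:,:,::-1],None,fx=2.7,fy=2.7))
for o in cakes(c,(270,190,420,275)): print(o,bf(o[0]).round(1))
E
```

```text
t 9.03 board [  74.2 -205.1] world [604.9 -32.5  41.6] ytool 0.57 (by=82.46) zt [-0.011  0.178 -0.984] F [ 0.3 -0.2 -0.3] w 0.3476 0.0
(array([634.3, 259.1]), -8.4, 74.2, 45.9, array([381., 244.])) [65.  87.8]
(array([624.2, 184.6]), -7.3, 74.2, 46.6, array([350., 241.])) [64.8 12.6]
(array([611.1,  84.4]), -7.5, 74.6, 47.8, array([309., 239.])) [ 65.  -88.4]
```

View pics/b.png

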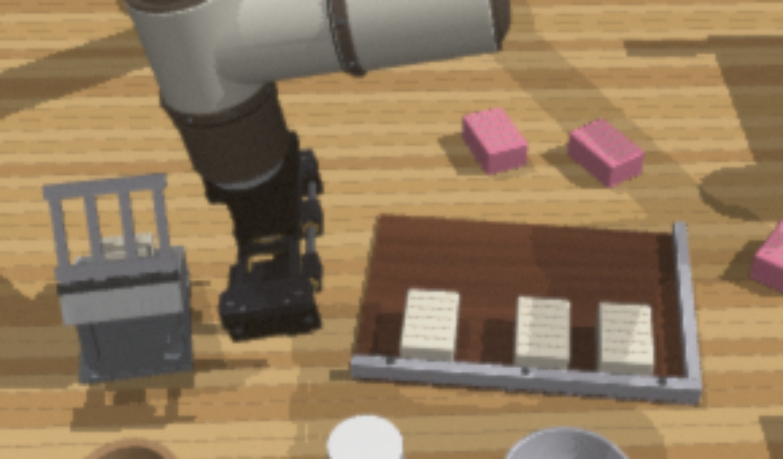

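The scene view shows the three cakes square against the fence at crop (430,325), (543,330) and (627,335). The tool has tilted about 10° near (270,260), probably because a joint limit was hit.

```bash
python3 -c "
from station import monitor; print(monitor.sense()['joints'].round(1))"
```

```text
[   6.6   31.4   -8.5  -13.4  -50.2 -177.4]
```

Emit:
{"name": "drive_tool", "arguments": {"moves": [{"delta_pos": [0,0,0],"turn": -0.187,"claw": 0.35}]}}

```text
time_s: 9.2
tcp_pos: [0.6055, -0.0303, 0.0423]
ee_rot: [[-0.203, 0.979, -0.01], [0.963, 0.201, 0.178], [0.176, 0.026, -0.984]]
wrist_force: [0.2, -1.3, 0.2]
gripper_width: 0.35
gripper_force: 0.0
```

```bash
python3 st.py;python3 -c "
from station import monitor; print(monitor.sense()['joints'].round(1))"
```

```text
t 9.2 board [  74.4 -202.9] world [605.5 -30.3  42.3] ytool 11.62 (by=82.46) zt [-0.01   0.178 -0.984] F [ 0.2 -1.3  0.2] w 0.3499 0.0
[   6.7   31.4   -8.5  -13.4  -50.2 -166.4]
```

The turn ran into joint 6's limit, and the commanded pose kept the 10° tilt. I'll move clear of the mould, unwind the other way, and use the +177° limit later to take the tilt out.

Emit:
{"name": "drive_tool", "arguments": {"moves": [{"delta_pos": [58,12,-20],"turn": 0,"claw": 0.35},{"delta_pos": [0,0,0],"turn": -0.187,"claw": 0.35},{"delta_pos": [0,0,0],"turn": -0.187,"claw": 0.35},{"delta_pos": [0,0,0],"turn": -0.187,"claw": 0.35},{"delta_pos": [0,0,0],"turn": -0.187,"claw": 0.35},{"delta_pos": [0,0,0],"turn": -0.187,"claw": 0.35},{"delta_pos": [0,0,0],"turn": -0.187,"claw": 0.35},{"delta_pos": [0,0,0],"turn": -0.187,"claw": 0.35},{"delta_pos": [0,0,0],"turn": -0.187,"claw": 0.35},{"delta_pos": [0,0,0],"turn": -0.187,"claw": 0.35},{"delta_pos": [0,0,0],"turn": -0.187,"claw": 0.35},{"delta_pos": [0,0,0],"turn": -0.187,"claw": 0.35}]}}

```text
time_s: 10.7
tcp_pos: [0.6059, 0.0249, 0.0726]
ee_rot: [[-0.77, -0.638, -0.01], [-0.63, 0.756, 0.178], [-0.106, 0.143, -0.984]]
wrist_force: [-0.3, 0.1, 0.6]
gripper_width: 0.352
gripper_force: 0.0
```

Emit:
{"name": "drive_tool", "arguments": {"moves": [{"delta_pos": [0,0,0],"turn": -0.187,"claw": 0.35},{"delta_pos": [0,0,0],"turn": -0.187,"claw": 0.35},{"delta_pos": [0,0,0],"turn": -0.187,"claw": 0.35},{"delta_pos": [0,0,0],"turn": -0.187,"claw": 0.35},{"delta_pos": [0,0,0],"turn": 0,"claw": 0.35}]}}

```text
time_s: 11.32
tcp_pos: [0.6059, 0.0247, 0.0725]
ee_rot: [[-0.139, -0.99, -0.01], [-0.975, 0.135, 0.178], [-0.175, 0.034, -0.984]]
wrist_force: [0.5, -0.3, 0.5]
gripper_width: 0.349
gripper_force: 0.0
```

```bash
python3 st.py;python3 -c "
from station import monitor; s=monitor.sense(); print(s['joints'].round(1),s['ee_rot'].round(3).tolist())"
```

```text
t 11.32 board [  67.7 -148.3] world [605.9  24.7  72.5] ytool 172.24 (by=82.46) zt [-0.01   0.178 -0.984] F [ 0.5 -0.3  0.5] w 0.349 0.0
[ 12.   28.9  -7.9 -12.8 -52.3 -12.1] [[-0.139, -0.99, -0.01], [-0.975, 0.135, 0.178], [-0.175, 0.034, -0.984]]
```

Emit:
{"name": "drive_tool", "arguments": {"moves": [{"delta_pos": [9.8,6,55],"turn": 0,"claw": 0.35},{"delta_pos": [0,0,0],"turn": 0,"claw": 0.35},{"delta_pos": [-12.3,0,2.2],"turn": 0,"claw": 0.35},{"delta_pos": [-12.3,0,2.2],"turn": 0,"claw": 0.35},{"delta_pos": [-12.3,0,2.2],"turn": 0,"claw": 0.35},{"delta_pos": [-12.3,0,2.2],"turn": 0,"claw": 0.35},{"delta_pos": [-12.3,0,2.2],"turn": 0,"claw": 0.35}]}}

```text
time_s: 12.2
tcp_pos: [0.6068, 0.0871, 0.0168]
ee_rot: [[-0.14, -0.99, -0.01], [-0.975, 0.136, 0.178], [-0.175, 0.034, -0.984]]
wrist_force: [-0.7, -1.4, 0.1]
gripper_width: 0.345
gripper_force: 0.3
```

```bash
python3 st.py
```

```text
t 12.2 board [ 60.4 -86.3] world [606.8  87.1  16.8] ytool 172.2 (by=82.46) zt [-0.01   0.178 -0.984] F [-0.7 -1.4  0.1] w 0.3448 0.3
```

Good. Continue the sweep.

Emit:
{"name": "drive_tool", "arguments": {"moves": [{"delta_pos": [-12.3,0,2.2],"turn": 0,"claw": 0.35},{"delta_pos": [-12.3,0,2.2],"turn": 0,"claw": 0.35},{"delta_pos": [-12.3,0,2.2],"turn": 0,"claw": 0.35},{"delta_pos": [-12.3,0,2.2],"turn": 0,"claw": 0.35},{"delta_pos": [-9,0,1.6],"turn": 0,"claw": 0.35},{"delta_pos": [-5,0,0.9],"turn": 0,"claw": 0.35},{"delta_pos": [-4,0,0.7],"turn": 0,"claw": 0.35},{"delta_pos": [-2,0,0.4],"turn": 0,"claw": 0.35},{"delta_pos": [0,0,0],"turn": 0,"claw": 0.35}]}}

```text
time_s: 13.32
tcp_pos: [0.6161, 0.1558, 0.0163]
ee_rot: [[-0.14, -0.99, -0.01], [-0.974, 0.136, 0.178], [-0.175, 0.035, -0.984]]
wrist_force: [-0.1, -0.5, -0.3]
gripper_width: 0.354
gripper_force: 0.4
```

```bash
python3 - <<'E'
from st import *; from station import cams; from h import *
show()
c=cams.capture("scene"); np.savez("s1.npz",**c)
for o in cakes(c,(270,190,420,275)): print(o,bf(o[0]).round(1))
E
```

```text
t 13.32 board [ 60.6 -17. ] world [616.1 155.8  16.3] ytool 172.17 (by=82.46) zt [-0.01   0.178 -0.984] F [-0.1 -0.5 -0.3] w 0.3536 0.4
(array([631.9, 243.3]), 81.5, 130.2, 75.0, array([375., 243.])) [64.7 71.8]
```

Emit:
{"name": "drive_tool", "arguments": {"moves": [{"delta_pos": [-2,0,0.4],"turn": 0,"claw": 0.35},{"delta_pos": [-2,0,0.4],"turn": 0,"claw": 0.35},{"delta_pos": [-2,0,0.4],"turn": 0,"claw": 0.35},{"delta_pos": [0,0,0],"turn": 0,"claw": 0.35}]}}

```text
time_s: 13.88
tcp_pos: [0.6168, 0.1608, 0.0162]
ee_rot: [[-0.14, -0.99, -0.011], [-0.975, 0.136, 0.177], [-0.173, 0.036, -0.984]]
wrist_force: [0.2, -5.7, 2.8]
gripper_width: 0.346
gripper_force: 2.6
```

Emit:
{"name": "drive_tool", "arguments": {"moves": [{"delta_pos": [14.8,0,-2.6],"turn": 0,"claw": 0.35},{"delta_pos": [-10.5,2,-59],"turn": 0,"claw": 0.35},{"delta_pos": [-10.5,2,-59],"turn": 0,"claw": 0.35},{"delta_pos": [-10.5,2,-59],"turn": -0.187,"claw": 0.35},{"delta_pos": [0,0,0],"turn": -0.187,"claw": 0.35},{"delta_pos": [0,0,0],"turn": -0.187,"claw": 0.35},{"delta_pos": [0,0,0],"turn": -0.187,"claw": 0.35},{"delta_pos": [0,0,0],"turn": -0.187,"claw": 0.35},{"delta_pos": [0,0,0],"turn": -0.187,"claw": 0.35},{"delta_pos": [0,0,0],"turn": -0.187,"claw": 0.35},{"delta_pos": [0,0,0],"turn": -0.187,"claw": 0.35},{"delta_pos": [0,0,0],"turn": -0.187,"claw": 0.35}]}}

```text
time_s: 15.38
tcp_pos: [0.6152, 0.1468, 0.1959]
ee_rot: [[1.0, -0.022, -0.01], [-0.02, -0.984, 0.179], [-0.014, -0.179, -0.984]]
wrist_force: [-0.9, -0.1, -1.0]
gripper_width: 0.351
gripper_force: 0.0
```

Emit:
{"name": "drive_tool", "arguments": {"moves": [{"delta_pos": [0,0,0],"turn": -0.187,"claw": 0.35},{"delta_pos": [0,0,0],"turn": -0.187,"claw": 0.35},{"delta_pos": [0,0,0],"turn": -0.187,"claw": 0.35},{"delta_pos": [0,0,0],"turn": -0.187,"claw": 0.35},{"delta_pos": [0,0,0],"turn": -0.187,"claw": 0.35},{"delta_pos": [0,0,0],"turn": -0.187,"claw": 0.35},{"delta_pos": [0,0,0],"turn": -0.187,"claw": 0.35}]}}

```text
time_s: 16.25
tcp_pos: [0.6152, 0.1468, 0.1959]
ee_rot: [[0.28, 0.96, -0.01], [0.945, -0.274, 0.179], [0.169, -0.06, -0.984]]
wrist_force: [0.8, 0.8, -0.4]
gripper_width: 0.351
gripper_force: 0.0
```

```bash
cat >> st.py <<'E'
    s=monitor.sense(); print(s['joints'].round(1),s['ee_rot'].round(3).tolist())
E
python3 - <<'E'
from st import *; from station import cams; from h import *
show()
for n,r in (("scene",(270,190,420,275)),("top",(225,150,360,260))):
    c=cams.capture(n)
    for o in cakes(c,r): print(o,bf(o[0]).round(1))
E
python3 st.py
```

```text
Traceback (most recent call last):
  File "st.py", line 10
    s=monitor.sense(); print(s['joints'].round(1),s['ee_rot'].round(3).tolist())
IndentationError: unexpected indent
  File "st.py", line 10
    s=monitor.sense(); print(s['joints'].round(1),s['ee_rot'].round(3).tolist())
IndentationError: unexpected indent
```

```bash
sed -i 's/^if __name__.*$/if __name__=="__main__":\n    show()/' st.py
python3 - <<'E'
from st import *; from station import cams; from h import *
show()
for n,r in (("scene",(270,190,420,275)),("top",(225,150,360,260))):
    c=cams.capture(n)
    for o in cakes(c,r): print(o,bf(o[0]).round(1))
E
python3 st.py
```

```text
t 16.25 board [ 60.8 -26. ] world [615.2 146.8 195.9] ytool -15.94 (by=82.46) zt [-0.01   0.179 -0.984] F [ 0.8  0.8 -0.4] w 0.3509 0.0
(array([631.6, 241.7]), 81.5, 142.9, 75.0, array([374., 243.])) [64.6 70.2]
t 16.35 board [ 60.8 -26.1] world [615.2 146.8 195.9] ytool -16.3 (by=82.46) zt [-0.01   0.179 -0.984] F [ 0.1 -0.3 -0.2] w 0.3495 0.0
[ 23.   23.3   1.8 -10.7 -65.4 144.6] [[0.287, 0.958, -0.01], [0.943, -0.28, 0.179], [0.169, -0.061, -0.984]]
```

Emit:
{"name": "drive_tool", "arguments": {"moves": [{"delta_pos": [0,0,0],"turn": -0.187,"claw": 0.35},{"delta_pos": [0,0,0],"turn": -0.187,"claw": 0.35}]}}

```text
time_s: 16.6
tcp_pos: [0.6152, 0.1469, 0.1959]
ee_rot: [[-0.086, 0.996, -0.01], [0.98, 0.087, 0.179], [0.179, 0.006, -0.984]]
wrist_force: [0.1, 0.1, 0.6]
gripper_width: 0.349
gripper_force: 0.0
```

```bash
python3 st.py
```

```text
t 16.6 board [ 60.8 -26. ] world [615.2 146.9 195.9] ytool 4.96 (by=82.46) zt [-0.01   0.179 -0.984] F [0.1 0.1 0.6] w 0.349 0.0
[ 23.   23.3   1.8 -10.7 -65.4 166.2] [[-0.086, 0.996, -0.01], [0.98, 0.087, 0.179], [0.179, 0.006, -0.984]]
```

Emit:
{"name": "drive_tool", "arguments": {"moves": [{"delta_pos": [0,0,0],"turn": -0.187,"claw": 0.35},{"delta_pos": [0,0,0],"turn": -0.187,"claw": 0.35}]}}

```text
time_s: 16.85
tcp_pos: [0.6018, 0.1768, 0.2012]
ee_rot: [[-0.384, 0.923, 0.016], [0.917, 0.379, 0.126], [0.11, 0.063, -0.992]]
wrist_force: [-0.2, 0.5, 0.4]
gripper_width: 0.352
gripper_force: 0.0
```

```bash
python3 st.py
```

```text
t 16.85 board [43.7  2. ] world [601.8 176.8 201.2] ytool 22.32 (by=82.46) zt [ 0.016  0.126 -0.992] F [-0.2  0.5  0.4] w 0.3517 0.0
[ 28.   21.8  -0.9  -6.7 -63.2 177.3] [[-0.384, 0.923, 0.016], [0.917, 0.379, 0.126], [0.11, 0.063, -0.992]]
```

Emit:
{"name": "drive_tool", "arguments": {"moves": [{"delta_pos": [0,0,0],"turn": 0.187,"claw": 0.35},{"delta_pos": [0,0,0],"turn": 0.187,"claw": 0.35},{"delta_pos": [0,0,0],"turn": 0.187,"claw": 0.35},{"delta_pos": [-61,11,-8],"turn": 0,"claw": 0.35},{"delta_pos": [-61,11,-8],"turn": 0,"claw": 0.35},{"delta_pos": [-61,11,-8],"turn": 0,"claw": 0.35},{"delta_pos": [-61,11,-8],"turn": 0,"claw": 0.35},{"delta_pos": [0,0,0],"turn": 0,"claw": 0.35}]}}

```text
time_s: 17.85
tcp_pos: [0.6041, -0.0753, 0.202]
ee_rot: [[0.171, 0.985, 0.016], [0.977, -0.171, 0.127], [0.128, -0.006, -0.992]]
wrist_force: [-0.5, 0.5, -0.1]
gripper_width: 0.349
gripper_force: 0.0
```

```bash
python3 st.py
```

```text
t 17.85 board [  79.  -247.7] world [604.1 -75.3 202. ] ytool -9.87 (by=82.46) zt [ 0.016  0.127 -0.992] F [-0.5  0.5 -0.1] w 0.3491 0.0
[  4.2  21.5  -0.8  -7.9 -66.4 168.9] [[0.171, 0.985, 0.016], [0.977, -0.171, 0.127], [0.128, -0.006, -0.992]]
```

Emit:
{"name": "drive_tool", "arguments": {"moves": [{"delta_pos": [0,0,0],"turn": -0.187,"claw": 0.35},{"delta_pos": [0,0,0],"turn": -0.187,"claw": 0.35},{"delta_pos": [0,0,0],"turn": -0.187,"claw": 0.35}]}}

```text
time_s: 18.23
tcp_pos: [0.587, 0.0105, 0.2057]
ee_rot: [[-0.262, 0.964, 0.051], [0.965, 0.263, -0.004], [-0.017, 0.048, -0.999]]
wrist_force: [1.2, 0.5, -0.4]
gripper_width: 0.354
gripper_force: 0.0
```

```bash
python3 st.py
```

```text
t 18.23 board [  50.7 -164.9] world [587.   10.5 205.7] ytool 15.24 (by=82.46) zt [ 0.051 -0.004 -0.999] F [ 1.2  0.5 -0.4] w 0.3537 0.0
[ 17.4  17.6  -9.3   1.2 -60.4 177.2] [[-0.262, 0.964, 0.051], [0.965, 0.263, -0.004], [-0.017, 0.048, -0.999]]
```

Emit:
{"name": "drive_tool", "arguments": {"moves": [{"delta_pos": [0,0,0],"turn": 0.187,"claw": 1},{"delta_pos": [0,0,0],"turn": 0.187,"claw": 1},{"delta_pos": [0,0,0],"turn": 0.187,"claw": 1},{"delta_pos": [0,0,0],"turn": 0.187,"claw": 1},{"delta_pos": [0,0,0],"turn": 0.187,"claw": 1},{"delta_pos": [0,0,0],"turn": 0.187,"claw": 1},{"delta_pos": [0,0,0],"turn": 0.187,"claw": 1},{"delta_pos": [0,0,0],"turn": 0.187,"claw": 1},{"delta_pos": [0,0,0],"turn": 0.187,"claw": 1},{"delta_pos": [0,0,0],"turn": 0.032,"claw": 1}]}}

```text
time_s: 19.48
tcp_pos: [0.5864, 0.0099, 0.2055]
ee_rot: [[0.992, 0.119, 0.049], [0.12, -0.993, -0.002], [0.049, 0.008, -0.999]]
wrist_force: [-0.6, 0.5, 0.6]
gripper_width: 1.005
gripper_force: 0.0
```

Emit:
{"name": "drive_tool", "arguments": {"moves": [{"delta_pos": [-23.3,48.7,0],"turn": 0,"claw": 1},{"delta_pos": [-23.3,48.7,0],"turn": 0,"claw": 1},{"delta_pos": [-23.3,48.7,0],"turn": 0,"claw": 1},{"delta_pos": [-23.3,48.7,0],"turn": 0,"claw": 1},{"delta_pos": [0,0,0],"turn": 0,"claw": 1}]}}

```text
time_s: 20.1
tcp_pos: [0.5163, -0.1979, 0.2027]
ee_rot: [[0.992, 0.116, 0.049], [0.117, -0.993, -0.003], [0.048, 0.009, -0.999]]
wrist_force: [-0.2, 0.8, 0.4]
gripper_width: 0.997
gripper_force: 0.0
```

```bash
cat > mf.py <<'E'
from st import *
s=monitor.sense(); p=s["tcp_pos"]*1000; a=np.radians(7.0); x=np.array([np.cos(a),np.sin(a)]); y=np.array([-np.sin(a),np.cos(a)])
print("mould X",round(x@p[:2]-530.8,1),"Y",round(y@p[:2]+256,1))
E
python3 st.py; python3 mf.py; python3 - <<'E'
from station import cams; import cv2
c=cams.capture("wrist"); cv2.imwrite("pics/w1.png",c["color"][:,:,::-1])
E
```

```text
t 20.1 board [   8.  -380.7] world [ 516.3 -197.9  202.7] ytool -83.32 (by=82.46) zt [ 0.049 -0.003 -0.999] F [-0.2  0.8  0.4] w 0.9973 0.0
[ -4.2  14.6 -13.5  -0.  -59.1 100.9] [[0.992, 0.116, 0.049], [0.117, -0.993, -0.003], [0.048, 0.009, -0.999]]
mould X -42.5 Y -3.3
```

View pics/w1.png

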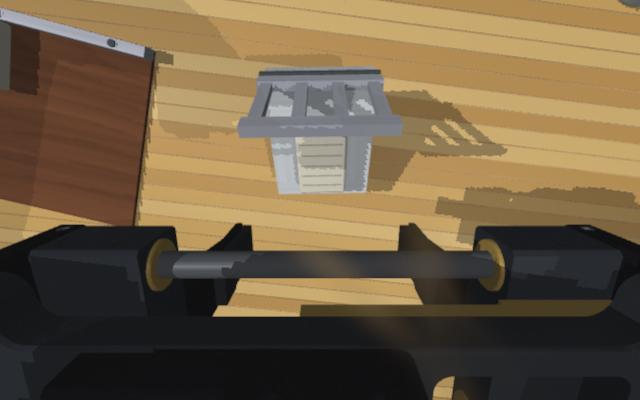

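The wrist view shows the mould straight ahead and aligned, with the cake at (322,165) and the lid bar at (320,127). I'll check the camera's mounting side and refine Y.

```bash
python3 - <<'E'
from st import *; from station import cams; from h import *
c=cams.capture("wrist"); s=monitor.sense(); R=s["ee_rot"]; E=c["extrinsics"]
print("cam in tool mm",(R.T@(E[:3,3]-s["tcp_pos"])*1000).round(1), "cam z in tool",(R.T@E[:3,2]).round(2))
P=cloud(c); h=cv2.cvtColor(c["color"],cv2.COLOR_RGB2HSV)
a=np.radians(7.0); x=np.array([np.cos(a),np.sin(a)]); y=np.array([-np.sin(a),np.cos(a)])
S=np.zeros((400,640),bool); S[136:200,270:380]=1
iv=S&(h[...,0]>15)&(h[...,0]<50)&(h[...,1]>12)&(h[...,1]<90)&(h[...,2]>120)&(P[...,2]>.05)&(P[...,2]<.13)
k=cv2.morphologyEx(iv.astype(np.uint8),cv2.MORPH_OPEN,np.ones((3,3))); Q=P[k>0]*1000
X=Q[:,:2]@x-530.8; Y=Q[:,:2]@y+256
print("cake Y pct",np.percentile(Y,[1,50,99]),"X",np.percentile(X,[1,99]))
r=np.linalg.lstsq(np.c_[X,Y,np.ones(len(X))],Q[:,2],rcond=None)[0]; print("plane",r)
# low rows edges
for v in (150,160,170,180,188):
    u=np.flatnonzero(k[v]); 
    if len(u): print(v,u[0],u[-1],[((P[v,j,:2]*1000)@y+256).round(1) for j in (u[0],u[-1])])
L=P[100:140,230:410].reshape(-1,3)*1000; L=L[(L[:,2]>165)&(L[:,2]<200)]; print("lid X",np.percentile(L[:,:2]@x-530.8,[1,50,99]),"Y",np.percentile(L[:,:2]@y+256,[1,99]),L[:,2].max())
E
```

```text
cam in tool mm [  70.1    0.7 -161.3] cam z in tool [-0.26 -0.    0.97]
cake Y pct [-22.89338923  -0.0866203   22.70512712] X [-40.79090847  14.79910133]
plane [ 5.78085687e-01 -1.60902145e-02  8.81752553e+01]
150 297 346 [np.float64(25.4), np.float64(-22.5)]
160 298 345 [np.float64(25.1), np.float64(-22.1)]
170 299 346 [np.float64(24.8), np.float64(-23.8)]
180 300 345 [np.float64(22.7), np.float64(-23.2)]
188 301 345 [np.float64(22.1), np.float64(-23.7)]
lid X [17.49425844 24.58970471 35.0784415 ] Y [-49.41607008  48.33787616] 187.51325043141523
```

Emit:
{"name": "drive_tool", "arguments": {"moves": [{"delta_pos": [0,0,0],"turn": 0.187,"claw": 1},{"delta_pos": [0,0,0],"turn": 0.187,"claw": 1},{"delta_pos": [0,0,0],"turn": 0.187,"claw": 1},{"delta_pos": [0,0,0],"turn": 0.187,"claw": 1},{"delta_pos": [0,0,0],"turn": 0.187,"claw": 1},{"delta_pos": [0,0,0],"turn": 0.187,"claw": 1},{"delta_pos": [0,0,0],"turn": 0.187,"claw": 1},{"delta_pos": [0,0,0],"turn": 0.187,"claw": 1},{"delta_pos": [0,0,0],"turn": 0.187,"claw": 1},{"delta_pos": [0,0,0],"turn": 0.187,"claw": 1},{"delta_pos": [0,0,0],"turn": 0.187,"claw": 1},{"delta_pos": [0,0,0],"turn": 0.187,"claw": 1}]}}

```text
time_s: 21.7
tcp_pos: [0.5183, -0.1939, 0.2028]
ee_rot: [[-0.527, -0.848, 0.049], [-0.85, 0.528, -0.003], [-0.024, -0.043, -0.999]]
wrist_force: [-0.5, 0.3, 0.2]
gripper_width: 0.999
gripper_force: 0.0
```

Emit:
{"name": "drive_tool", "arguments": {"moves": [{"delta_pos": [0,0,0],"turn": 0.187,"claw": 1},{"delta_pos": [0,0,0],"turn": 0.187,"claw": 1},{"delta_pos": [0,0,0],"turn": 0.187,"claw": 1},{"delta_pos": [0,0,0],"turn": 0.187,"claw": 1},{"delta_pos": [0,0,0],"turn": 0.145,"claw": 1},{"delta_pos": [0,3.8,0],"turn": 0,"claw": 1}]}}

```text
time_s: 22.45
tcp_pos: [0.5177, -0.1904, 0.2027]
ee_rot: [[-0.99, -0.128, 0.049], [-0.129, 0.992, -0.003], [-0.048, -0.009, -0.999]]
wrist_force: [-0.6, 0.6, -0.1]
gripper_width: 1.003
gripper_force: 0.0
```

```bash
python3 st.py; python3 mf.py
```

```text
t 22.45 board [   8.4 -373.2] world [ 517.7 -190.4  202.7] ytool 97.38 (by=82.46) zt [ 0.049 -0.003 -0.999] F [-0.6  0.6 -0.1] w 1.0033 0.0
[ -3.4  14.4 -13.7  -0.  -59.  -79.2] [[-0.99, -0.128, 0.049], [-0.129, 0.992, -0.003], [-0.048, -0.009, -0.999]]
mould X -40.2 Y 3.9
```

Emit:
{"name": "drive_tool", "arguments": {"moves": [{"delta_pos": [2.2,-1.1,46],"turn": 0.006,"claw": 1},{"delta_pos": [2.2,-1.1,46],"turn": 0,"claw": 1},{"delta_pos": [2.2,-1.1,44],"turn": 0,"claw": 1},{"delta_pos": [0,0,0],"turn": 0,"claw": 1},{"delta_pos": [-9,0,0],"turn": 0,"claw": 1},{"delta_pos": [-9,0,2],"turn": 0,"claw": 1},{"delta_pos": [0,0,2],"turn": 0,"claw": 1}]}}

```text
time_s: 23.32
tcp_pos: [0.5377, -0.1941, 0.065]
ee_rot: [[-0.991, -0.12, 0.053], [-0.12, 0.993, -0.003], [-0.052, -0.01, -0.999]]
wrist_force: [-0.4, 0.4, 0.5]
gripper_width: 1.0
gripper_force: 0.0
```

```bash
python3 st.py; python3 mf.py
```

```text
t 23.32 board [  28.7 -374.1] world [ 537.7 -194.1   65. ] ytool 96.87 (by=82.46) zt [ 0.053 -0.003 -0.999] F [-0.4  0.4  0.5] w 1.0002 0.0
[ -3.6  24.9 -20.8   0.  -41.3 -79.5] [[-0.991, -0.12, 0.053], [-0.12, 0.993, -0.003], [-0.052, -0.01, -0.999]]
mould X -20.8 Y -2.1
```

Emit:
{"name": "drive_tool", "arguments": {"moves": [{"delta_pos": [1,2.7,3],"turn": 0,"claw": 0.8},{"delta_pos": [0,0,0],"turn": 0,"claw": 0.62},{"delta_pos": [0,0,0],"turn": 0,"claw": 0.5},{"delta_pos": [0,0,0],"turn": 0,"claw": 0.4},{"delta_pos": [0,0,0],"turn": 0,"claw": 0.4}]}}

```text
time_s: 23.95
tcp_pos: [0.5345, -0.192, 0.0605]
ee_rot: [[-0.992, -0.119, 0.049], [-0.119, 0.993, -0.003], [-0.048, -0.009, -0.999]]
wrist_force: [-0.9, -0.4, 0.1]
gripper_width: 0.547
gripper_force: 30.0
```

```bash
python3 st.py; python3 mf.py
```

```text
t 23.95 board [  25.2 -372.5] world [ 534.5 -192.    60.5] ytool 96.83 (by=82.46) zt [ 0.049 -0.003 -0.999] F [-0.9 -0.4  0.1] w 0.5475 30.0
[ -3.4  25.1 -21.4   0.1 -40.7 -79.8] [[-0.992, -0.119, 0.049], [-0.119, 0.993, -0.003], [-0.048, -0.009, -0.999]]
mould X -23.7 Y 0.3
```

Emit:
{"name": "drive_tool", "arguments": {"moves": [{"delta_pos": [2.3,0,-4.45],"turn": 0,"claw": 0.4},{"delta_pos": [4.6,0,-8.9],"turn": 0,"claw": 0.4},{"delta_pos": [4.6,0,-8.9],"turn": 0,"claw": 0.4},{"delta_pos": [4.6,0,-8.9],"turn": 0,"claw": 0.4}]}}

```text
time_s: 24.45
tcp_pos: [0.5163, -0.1933, 0.0915]
ee_rot: [[-0.992, -0.119, 0.049], [-0.119, 0.993, -0.003], [-0.048, -0.009, -0.999]]
wrist_force: [0.4, -0.5, -1.0]
gripper_width: 0.549
gripper_force: 30.0
```

```bash
python3 st.py; python3 mf.py; python3 - <<'E'
from station import cams; import cv2
c=cams.capture("scene"); cv2.imwrite("pics/g.png",cv2.resize(c["color"][130:290,140:420][:,:,::-1],None,fx=2.8,fy=2.8))
E
```

```text
t 24.45 board [   7.5 -376.2] world [ 516.3 -193.3   91.5] ytool 96.81 (by=82.46) zt [ 0.049 -0.003 -0.999] F [ 0.4 -0.5 -1. ] w 0.5486 30.0
[ -3.7  21.3 -21.9  -0.  -43.9 -79.5] [[-0.992, -0.119, 0.049], [-0.119, 0.993, -0.003], [-0.048, -0.009, -0.999]]
mould X -41.9 Y 1.2
```

View pics/g.png

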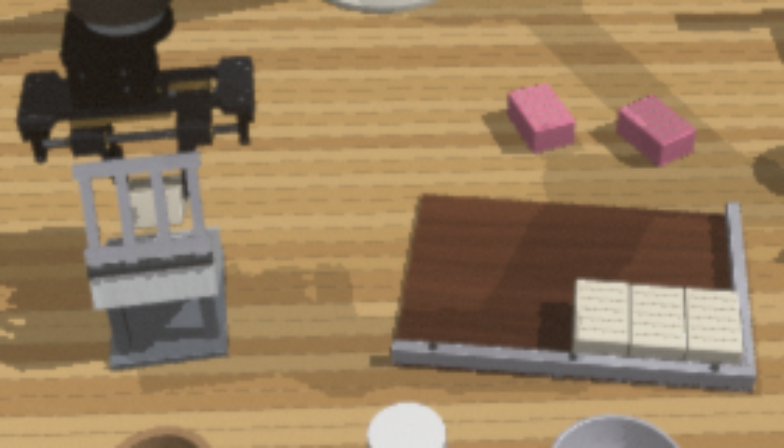

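The scene view shows the mould cake held clear of the cavity at crop (157,200). The three loose cakes form a tight row in the corner at (600–715,320). I'll carry the fourth over to the board.

Emit:
{"name": "drive_tool", "arguments": {"moves": [{"delta_pos": [-1.2,0,-25],"turn": 0,"claw": 0.4},{"delta_pos": [-1.2,0,-25],"turn": 0,"claw": 0.4},{"delta_pos": [0,0,0],"turn": 0.125,"claw": 0.4},{"delta_pos": [0,0,0],"turn": 0.125,"claw": 0.4},{"delta_pos": [0,30,0],"turn": 0,"claw": 0.4},{"delta_pos": [-4,50,0],"turn": 0,"claw": 0.4},{"delta_pos": [-4,50,0],"turn": 0,"claw": 0.4},{"delta_pos": [-4,50,0],"turn": 0,"claw": 0.4},{"delta_pos": [-4,50,0],"turn": 0,"claw": 0.4},{"delta_pos": [-4,50,0],"turn": 0,"claw": 0.4},{"delta_pos": [0,32,20],"turn": 0,"claw": 0.4},{"delta_pos": [0,0,20],"turn": 0,"claw": 0.4}]}}

```text
time_s: 26.0
tcp_pos: [0.5797, 0.1162, 0.1028]
ee_rot: [[-0.991, 0.127, 0.05], [0.127, 0.992, -0.002], [-0.05, 0.004, -0.999]]
wrist_force: [-0.3, -0.6, -0.5]
gripper_width: 0.545
gripper_force: 30.0
```

```bash
python3 st.py
```

```text
t 26.0 board [ 29.7 -61. ] world [579.7 116.2 102.8] ytool 82.7 (by=82.46) zt [ 0.05  -0.002 -0.999] F [-0.3 -0.6 -0.5] w 0.5446 30.0
[  27.8   23.8  -16.4    2.   -47.3 -126.4] [[-0.991, 0.127, 0.05], [0.127, 0.992, -0.002], [-0.05, 0.004, -0.999]]
```

Emit:
{"name": "drive_tool", "arguments": {"moves": [{"delta_pos": [1.2,0,24],"turn": 0,"claw": 0.4},{"delta_pos": [1.2,0,24],"turn": 0,"claw": 0.4},{"delta_pos": [1.2,0,22],"turn": 0,"claw": 0.4},{"delta_pos": [0,0,2],"turn": 0,"claw": 0.4},{"delta_pos": [0,0,2],"turn": 0,"claw": 0.4},{"delta_pos": [0,0,0],"turn": 0,"claw": 0.4}]}}

```text
time_s: 26.75
tcp_pos: [0.5796, 0.1139, 0.0297]
ee_rot: [[-0.99, 0.13, 0.05], [0.13, 0.991, -0.003], [-0.05, 0.004, -0.999]]
wrist_force: [-0.8, -0.2, 0.5]
gripper_width: 0.546
gripper_force: 30.0
```

Emit:
{"name": "drive_tool", "arguments": {"moves": [{"delta_pos": [0,0,2],"turn": 0,"claw": 0.4},{"delta_pos": [0,0,0],"turn": 0,"claw": 0.4}]}}

```text
time_s: 27.0
tcp_pos: [0.5799, 0.1139, 0.0292]
ee_rot: [[-0.99, 0.13, 0.05], [0.13, 0.992, -0.003], [-0.05, 0.004, -0.999]]
wrist_force: [-3.2, 0.2, 10.8]
gripper_width: 0.55
gripper_force: 30.0
```

Emit:
{"name": "drive_tool", "arguments": {"moves": [{"delta_pos": [0,0,2],"turn": 0,"claw": 0.4},{"delta_pos": [0,0,2],"turn": 0,"claw": 0.4},{"delta_pos": [0,0,0],"turn": 0,"claw": 0.4}]}}

```text
time_s: 27.38
tcp_pos: [0.5823, 0.1139, 0.0277]
ee_rot: [[-0.99, 0.128, 0.055], [0.128, 0.992, -0.003], [-0.055, 0.005, -0.998]]
wrist_force: [-3.1, -3.1, 19.4]
gripper_width: 0.551
gripper_force: 30.0
```

```bash
python3 st.py
```

```text
t 27.38 board [ 32.5 -62.9] world [582.3 113.9  27.7] ytool 82.65 (by=82.46) zt [ 0.055 -0.003 -0.998] F [-3.1 -3.1 19.4] w 0.551 30.0
[  27.5   29.5  -20.6    2.6  -37.2 -127. ] [[-0.99, 0.128, 0.055], [0.128, 0.992, -0.003], [-0.055, 0.005, -0.998]]
```

Emit:
{"name": "drive_tool", "arguments": {"moves": [{"delta_pos": [0,0,0],"turn": 0,"claw": 0.53},{"delta_pos": [0,0,0],"turn": 0,"claw": 0.53}]}}

```text
time_s: 27.62
tcp_pos: [0.5823, 0.114, 0.0278]
ee_rot: [[-0.99, 0.128, 0.055], [0.128, 0.992, -0.002], [-0.055, 0.005, -0.998]]
wrist_force: [-3.3, -2.0, 19.9]
gripper_width: 0.548
gripper_force: 30.0
```

Emit:
{"name": "drive_tool", "arguments": {"moves": [{"delta_pos": [0,0,0],"turn": 0,"claw": 0.544},{"delta_pos": [0,0,0],"turn": 0,"claw": 0.544}]}}

```text
time_s: 27.88
tcp_pos: [0.5826, 0.1139, 0.0275]
ee_rot: [[-0.99, 0.128, 0.056], [0.128, 0.992, -0.002], [-0.056, 0.005, -0.998]]
wrist_force: [-2.5, -3.1, 17.1]
gripper_width: 0.542
gripper_force: 20.4
```

Grip force scales with the commanded opening, so I can ease it and let the cake pivot flat under control.

Emit:
{"name": "drive_tool", "arguments": {"moves": [{"delta_pos": [0,0,0],"turn": 0,"claw": 0.547},{"delta_pos": [0,0,0],"turn": 0,"claw": 0.547}]}}

```text
time_s: 28.12
tcp_pos: [0.5831, 0.1139, 0.0271]
ee_rot: [[-0.99, 0.128, 0.057], [0.128, 0.992, -0.002], [-0.057, 0.005, -0.998]]
wrist_force: [-0.0, -4.4, 13.9]
gripper_width: 0.551
gripper_force: 12.4
```

Emit:
{"name": "drive_tool", "arguments": {"moves": [{"delta_pos": [0,0,0],"turn": 0,"claw": 0.549},{"delta_pos": [0,0,0],"turn": 0,"claw": 0.549}]}}

```text
time_s: 28.38
tcp_pos: [0.5832, 0.1139, 0.0265]
ee_rot: [[-0.99, 0.129, 0.057], [0.129, 0.992, -0.002], [-0.057, 0.006, -0.998]]
wrist_force: [2.1, -4.0, 10.4]
gripper_width: 0.554
gripper_force: 7.3
```

```bash
python3 - <<'E'
from st import *; from station import cams; import cv2
show()
c=cams.capture("scene"); cv2.imwrite("pics/p.png",cv2.resize(c["color"][150:280,240:420][:,:,::-1],None,fx=4,fy=4))
E
```

```text
t 28.38 board [ 33.5 -62.8] world [583.2 113.9  26.5] ytool 82.62 (by=82.46) zt [ 0.057 -0.002 -0.998] F [ 2.1 -4.  10.4] w 0.5538 7.3
```

View pics/p.png

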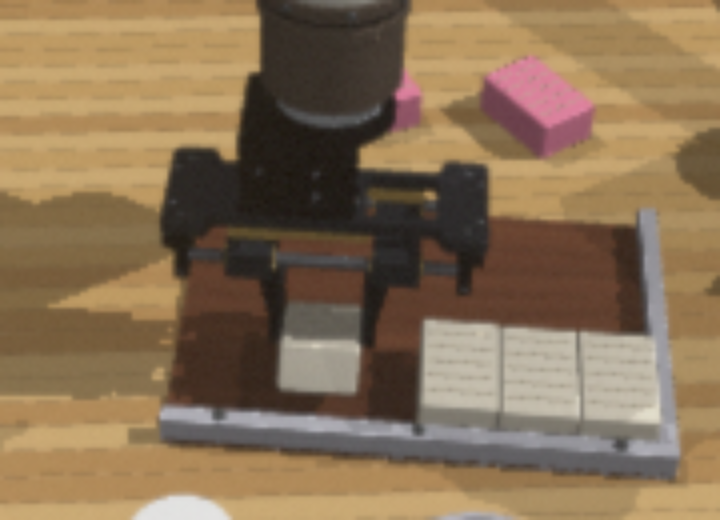

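The cake is still tilted in the grip at crop (320,345), low end on the board. I'll ease the grip further.

Emit:
{"name": "drive_tool", "arguments": {"moves": [{"delta_pos": [0,0,0],"turn": 0,"claw": 0.55},{"delta_pos": [0,0,0],"turn": 0,"claw": 0.5504},{"delta_pos": [0,0,0],"turn": 0,"claw": 0.5504}]}}

```text
time_s: 28.8
tcp_pos: [0.5814, 0.1142, 0.0244]
ee_rot: [[-0.99, 0.13, 0.053], [0.13, 0.992, -0.002], [-0.053, 0.005, -0.999]]
wrist_force: [0.5, -0.8, 4.2]
gripper_width: 0.554
gripper_force: 3.4
```

Emit:
{"name": "drive_tool", "arguments": {"moves": [{"delta_pos": [0,0,0],"turn": 0,"claw": 0.5508},{"delta_pos": [0,0,0],"turn": 0,"claw": 0.5508}]}}

```text
time_s: 29.05
tcp_pos: [0.5799, 0.1142, 0.0228]
ee_rot: [[-0.99, 0.13, 0.05], [0.13, 0.991, -0.002], [-0.049, 0.004, -0.999]]
wrist_force: [1.3, 0.7, 2.6]
gripper_width: 0.55
gripper_force: 2.3
```

```bash
cat > tilt.py <<'E'
from st import *; from station import cams; from h import *
show()
c=cams.capture("scene"); P=cloud(c); h=cv2.cvtColor(c["color"],cv2.COLOR_RGB2HSV)
S=np.zeros((400,640),bool); S[220:262,300:340]=1
a=P.reshape(-1,3)*1000; b=(a[:,:2]-B["c"])@np.array([[.9913,.1313],[-.1313,.9913]])
b=b.reshape(400,640,2); m=(h[...,1]<70)&(h[...,2]>90)&(abs(b[...,1]+63)<20)&(b[...,0]>30)&(b[...,0]<95)&(P[...,2]>.024)
X=b[m][:,0]; Z=P[m][:,2]*1000
for lo in range(30,95,8):
    k=(X>=lo)&(X<lo+8)
    if k.sum()>3: print(lo+4,k.sum(),"z",np.percentile(Z[k],[10,50,90]).round(1))
E
python3 tilt.py
```

```text
t 29.05 board [ 30.1 -62.9] world [579.9 114.2  22.8] ytool 82.51 (by=82.46) zt [ 0.05  -0.002 -0.999] F [1.3 0.7 2.6] w 0.5499 2.3
34 54 z [ 44.7 387.7 390.1]
42 46 z [ 48.  383.9 388.9]
50 348 z [305.9 355.3 376.8]
58 466 z [294.9 322.7 363. ]
66 17 z [59.4 61.4 63.2]
74 46 z [61.  63.8 65.4]
82 124 z [45.3 54.8 62.5]
90 54 z [39.5 43.6 48.9]
```

Emit:
{"name": "drive_tool", "arguments": {"moves": [{"delta_pos": [0,0,0],"turn": 0,"claw": 0.53},{"delta_pos": [0,0,0],"turn": 0,"claw": 0.5},{"delta_pos": [0,0,-8],"turn": 0,"claw": 0.5},{"delta_pos": [14,0,0],"turn": 0,"claw": 0.5},{"delta_pos": [0,0,0],"turn": 0,"claw": 0.5}]}}

```text
time_s: 29.72
tcp_pos: [0.563, 0.115, 0.0295]
ee_rot: [[-0.99, 0.131, 0.046], [0.13, 0.991, -0.004], [-0.046, 0.002, -0.999]]
wrist_force: [0.0, -0.6, -0.6]
gripper_width: 0.549
gripper_force: 30.0
```

```bash
python3 tilt.py
```

```text
t 29.73 board [ 13.3 -64.4] world [563.  115.   29.5] ytool 82.5 (by=82.46) zt [ 0.046 -0.004 -0.999] F [ 0.  -0.6 -0.6] w 0.5485 30.0
34 325 z [306.6 360.9 383.3]
42 471 z [303.2 331.8 369. ]
50 19 z [65.7 67.8 69. ]
58 54 z [66.6 69.7 72.2]
66 118 z [50.3 59.  67.3]
74 44 z [45.5 49.4 54.6]
```

Emit:
{"name": "drive_tool", "arguments": {"moves": [{"delta_pos": [0,0,4],"turn": 0,"claw": 0.5},{"delta_pos": [0,0,1.5],"turn": 0,"claw": 0.53},{"delta_pos": [0,0,0],"turn": 0,"claw": 0.548},{"delta_pos": [0,0,0],"turn": 0,"claw": 0.5505},{"delta_pos": [0,0,0],"turn": 0,"claw": 0.551},{"delta_pos": [0,0,0],"turn": 0,"claw": 0.551}]}}

```text
time_s: 30.52
tcp_pos: [0.5658, 0.1156, 0.0247]
ee_rot: [[-0.99, 0.13, 0.049], [0.13, 0.991, -0.003], [-0.049, 0.003, -0.999]]
wrist_force: [0.1, 0.6, -0.3]
gripper_width: 0.553
gripper_force: 1.6
```

Emit:
{"name": "drive_tool", "arguments": {"moves": [{"delta_pos": [0,0,0],"turn": 0,"claw": 0.5513},{"delta_pos": [0,0,0],"turn": 0,"claw": 0.5513}]}}

```text
time_s: 30.78
tcp_pos: [0.5658, 0.1157, 0.0247]
ee_rot: [[-0.99, 0.13, 0.049], [0.13, 0.991, -0.003], [-0.049, 0.003, -0.999]]
wrist_force: [-1.0, 0.0, -0.4]
gripper_width: 0.551
gripper_force: 1.4
```

```bash
python3 tilt.py
```

```text
t 30.77 board [ 16.  -63.4] world [565.8 115.7  24.7] ytool 82.51 (by=82.46) zt [ 0.049 -0.003 -0.999] F [-1.   0.  -0.4] w 0.5512 1.4
34 176 z [ 39.9 355.9 379.6]
42 655 z [296.2 331.3 369.8]
50 40 z [ 37.1  39.2 301.9]
58 40 z [37.  38.9 40.6]
66 51 z [35.1 38.1 39.8]
74 68 z [25.1 32.6 38. ]
```

The cake now lies flat, with its top at 38 mm. I'll open, draw back, then push it to the fence.

Emit:
{"name": "drive_tool", "arguments": {"moves": [{"delta_pos": [0,0,0],"turn": 0,"claw": 0.65},{"delta_pos": [0,0,0],"turn": 0,"claw": 0.75},{"delta_pos": [0,0,0],"turn": 0,"claw": 0.75},{"delta_pos": [30,0,0],"turn": 0,"claw": 0.75},{"delta_pos": [30,0,0],"turn": 0,"claw": 0.75},{"delta_pos": [0,0,4],"turn": 0,"claw": 0.5},{"delta_pos": [0,0,4],"turn": 0,"claw": 0.25},{"delta_pos": [0,0,0],"turn": 0,"claw": 0.25},{"delta_pos": [0,0,0],"turn": 0,"claw": 0.25}]}}

```text
time_s: 31.95
tcp_pos: [0.5073, 0.1234, 0.0136]
ee_rot: [[-0.99, 0.131, 0.049], [0.131, 0.991, -0.003], [-0.049, 0.003, -0.999]]
wrist_force: [0.4, 0.0, -0.1]
gripper_width: 0.384
gripper_force: 0.0
```

```bash
python3 - <<'E'
from st import *; from station import cams; from h import *
show()
c=cams.capture("scene")
for o in cakes(c,(270,190,420,275)): print(o,bf(o[0]).round(1))
E
```

```text
t 31.95 board [-43.  -63.4] world [507.3 123.4  13.6] ytool 82.48 (by=82.46) zt [ 0.049 -0.003 -0.999] F [ 0.4  0.  -0.1] w 0.3841 0.0
(array([631.7, 241.6]), 81.3, 143.0, 74.9, array([375., 243.])) [64.8 70.1]
(array([588.9, 113.2]), -7.4, 74.0, 47.0, array([320., 232.])) [ 39.2 -62.8]
```

Emit:
{"name": "drive_tool", "arguments": {"moves": [{"delta_pos": [-12,0,0],"turn": 0,"claw": 0.25},{"delta_pos": [-12,0,0],"turn": 0,"claw": 0.25},{"delta_pos": [-12,0,0],"turn": 0,"claw": 0.25},{"delta_pos": [-12,0,0],"turn": 0,"claw": 0.25},{"delta_pos": [-5,0,0],"turn": 0,"claw": 0.25},{"delta_pos": [-4,0,0],"turn": 0,"claw": 0.25},{"delta_pos": [-3,0,0],"turn": 0,"claw": 0.25},{"delta_pos": [0,0,0],"turn": 0,"claw": 0.25}]}}

```text
time_s: 33.0
tcp_pos: [0.5649, 0.1155, 0.0163]
ee_rot: [[-0.99, 0.131, 0.047], [0.131, 0.991, -0.004], [-0.047, 0.002, -0.999]]
wrist_force: [-3.0, 0.6, 0.7]
gripper_width: 0.246
gripper_force: 1.7
```

```bash
python3 st.py
```

```text
t 33.0 board [ 15.1 -63.7] world [564.9 115.5  16.3] ytool 82.49 (by=82.46) zt [ 0.047 -0.004 -0.999] F [-3.   0.6  0.7] w 0.2461 1.7
[  28.4   29.4  -23.1    2.5  -35.3 -128. ] [[-0.99, 0.131, 0.047], [0.131, 0.991, -0.004], [-0.047, 0.002, -0.999]]
```

Emit:
{"name": "drive_tool", "arguments": {"moves": [{"delta_pos": [8,0,0],"turn": 0,"claw": 0.3},{"delta_pos": [0,0,-46],"turn": 0,"claw": 0.35},{"delta_pos": [-27,-26,0],"turn": 0,"claw": 0.35},{"delta_pos": [-27,-26,0],"turn": 0,"claw": 0.35},{"delta_pos": [0,0,0],"turn": -0.187,"claw": 0.35},{"delta_pos": [0,0,0],"turn": -0.187,"claw": 0.35},{"delta_pos": [0,0,0],"turn": -0.187,"claw": 0.35},{"delta_pos": [0,0,0],"turn": -0.187,"claw": 0.35},{"delta_pos": [0,0,0],"turn": -0.187,"claw": 0.35},{"delta_pos": [0,0,0],"turn": -0.187,"claw": 0.35},{"delta_pos": [0,0,0],"turn": -0.187,"claw": 0.35},{"delta_pos": [0,0,0],"turn": -0.187,"claw": 0.35}]}}

```text
time_s: 34.5
tcp_pos: [0.6026, 0.0583, 0.0649]
ee_rot: [[-0.198, -0.979, 0.05], [-0.98, 0.198, -0.003], [-0.007, -0.05, -0.999]]
wrist_force: [-0.5, 0.3, 0.8]
gripper_width: 0.352
gripper_force: 0.0
```

Emit:
{"name": "drive_tool", "arguments": {"moves": [{"delta_pos": [0,0,0],"turn": -0.075,"claw": 0.35},{"delta_pos": [0,0,0],"turn": 0,"claw": 0.35}]}}

```text
time_s: 34.75
tcp_pos: [0.6026, 0.0583, 0.0648]
ee_rot: [[-0.131, -0.99, 0.05], [-0.991, 0.131, -0.003], [-0.004, -0.05, -0.999]]
wrist_force: [-0.4, 0.2, 0.0]
gripper_width: 0.351
gripper_force: 0.0
```

```bash
python3 st.py
```

```text
t 34.75 board [  60.  -115.4] world [602.6  58.3  64.8] ytool 172.47 (by=82.46) zt [ 0.05  -0.003 -0.999] F [-0.4  0.2  0. ] w 0.3505 0.0
[ 21.5  27.6 -16.5   1.8 -43.3 -30.2] [[-0.131, -0.99, 0.05], [-0.991, 0.131, -0.003], [-0.004, -0.05, -0.999]]
```

Emit:
{"name": "drive_tool", "arguments": {"moves": [{"delta_pos": [0,0,48],"turn": 0,"claw": 0.35},{"delta_pos": [0,0,0],"turn": 0,"claw": 0.35},{"delta_pos": [-12,0,0],"turn": 0,"claw": 0.35},{"delta_pos": [-12,0,0],"turn": 0,"claw": 0.35},{"delta_pos": [-12,0,0],"turn": 0,"claw": 0.35},{"delta_pos": [-8,0,0],"turn": 0,"claw": 0.35},{"delta_pos": [-5,0,0],"turn": 0,"claw": 0.35},{"delta_pos": [-3,0,0],"turn": 0,"claw": 0.35},{"delta_pos": [-3,0,0],"turn": 0,"claw": 0.35},{"delta_pos": [-2,0,0],"turn": 0,"claw": 0.35},{"delta_pos": [0,0,0],"turn": 0,"claw": 0.35}]}}

```text
time_s: 36.12
tcp_pos: [0.6118, 0.1124, 0.0168]
ee_rot: [[-0.131, -0.99, 0.047], [-0.991, 0.131, -0.006], [-0.001, -0.047, -0.999]]
wrist_force: [-0.1, -6.1, 0.9]
gripper_width: 0.35
gripper_force: 3.2
```

```bash
python3 st.py
```

```text
t 36.12 board [ 61.9 -60.6] world [611.8 112.4  16.8] ytool 172.44 (by=82.46) zt [ 0.047 -0.006 -0.999] F [-0.1 -6.1  0.9] w 0.3501 3.2
[ 26.   32.6 -16.2   2.3 -38.9 -35.4] [[-0.131, -0.99, 0.047], [-0.991, 0.131, -0.006], [-0.001, -0.047, -0.999]]
```

Contact came exactly where expected (y ≈ -60). One more 2 mm press to close up, then back off and check.

Emit:
{"name": "drive_tool", "arguments": {"moves": [{"delta_pos": [-2,0,0],"turn": 0,"claw": 0.35},{"delta_pos": [0,0,0],"turn": 0,"claw": 0.35},{"delta_pos": [12,0,0],"turn": 0,"claw": 0.35},{"delta_pos": [15,0,0],"turn": 0,"claw": 0.35},{"delta_pos": [0,0,-50],"turn": 0,"claw": 0.35},{"delta_pos": [0,0,-60],"turn": 0,"claw": 0.35},{"delta_pos": [60,0,-60],"turn": 0,"claw": 0.35},{"delta_pos": [60,0,0],"turn": 0,"claw": 0.35},{"delta_pos": [60,30,0],"turn": 0,"claw": 0.35},{"delta_pos": [40,60,0],"turn": 0,"claw": 0.35},{"delta_pos": [0,60,0],"turn": 0,"claw": 0.35},{"delta_pos": [0,0,0],"turn": 0,"claw": 0.35}]}}

```text
time_s: 37.62
tcp_pos: [0.4318, -0.0855, 0.1623]
ee_rot: [[-0.131, -0.99, 0.045], [-0.991, 0.131, -0.002], [-0.004, -0.045, -0.999]]
wrist_force: [1.0, -0.2, 1.5]
gripper_width: 0.351
gripper_force: 0.0
```

```bash
python3 - <<'E'
from st import *; from station import cams; from h import *
show()
for n,r in (("scene",(270,190,420,275)),("top",(225,150,360,260))):
    c=cams.capture(n)
    for o in cakes(c,r): print(n,o,bf(o[0]).round(1))
    v=c["color"][150:280,240:420] if n=="scene" else c["color"][80:270,200:500]
    if n=="top": cv2.imwrite("pics/f.png",cv2.resize(v[:,:,::-1],None,fx=2.6,fy=2.6))
E
```

```text
t 37.62 board [ -90.4 -280.4] world [431.8 -85.5 162.3] ytool 172.44 (by=82.46) zt [ 0.045 -0.002 -0.999] F [ 1.  -0.2  1.5] w 0.351 0.0
scene (array([627.9, 218.4]), 81.7, 190.0, 74.7, array([364., 242.])) [64.  46.6]
top (array([624.5, 218.3]), 81.7, 191.8, 72.1, array([271., 176.])) [60.7 46.1]
```

View pics/f.png

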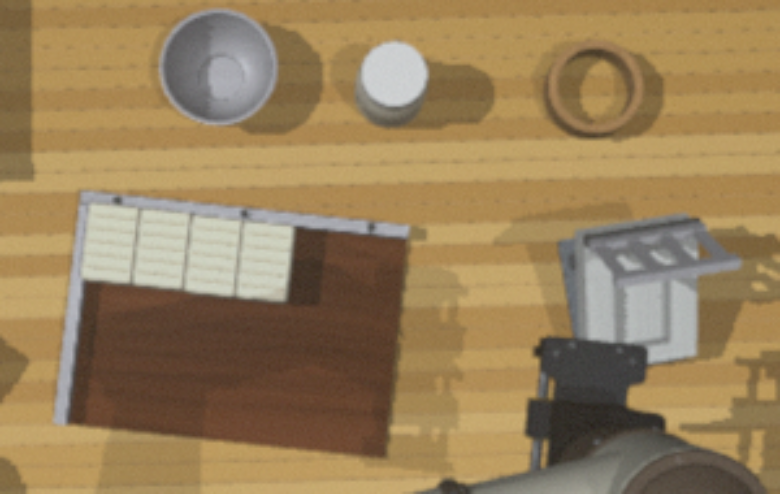

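The picture shows all four cakes as one tight row in the corner at (85–295, 205–300). The mould is empty and the bystanders are in place. I'm handing the job in.

```bash
python3 -c "
from station import ticket; print(ticket.finish_job())"
```

```text
the job is handed in; nothing more can be done
None
```

The four cakes were handed in at about 38 s of the 72 s allowed, as one tight, straight row flush with the fence and end stop in the last top view; the hand-in returned no verdict.

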